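Put the started sugar tins away, hold up the full one

TASK

Three identical closed sugar tins have been left standing on the worktop; one is full, the other two are part used, and only their weight tells which. Find the heaviest by feel, set the two lighter ones down upright in the wooden rack, each right down in a well of its own, and let go of them; then hold the heaviest up by itself in the gripper, upright, with its underside about 20 cm above the worktop, and finish while still holding it there. Do not drop or tip the tins, and leave the other things on the worktop where they are.

Things in the scene. Friction and masses are not known exactly. Their poses are not given: they have to be found in the camera images.
- tin_1: one of three identical-looking closed sugar tins: upright teal cylinder with a brass slip lid (fixed on) and a cream paper band, 60 mm across the lid, 58 mm across the body, 90 mm tall; origin at the centre of its underside, z up its axis. Its weight cannot be seen: the full one weighs 0.46 to 0.65 kg, the two part-used ones 0.13 to 0.32 kg each
- tin_2: one of three identical-looking closed sugar tins: upright teal cylinder with a brass slip lid (fixed on) and a cream paper band, 60 mm across the lid, 58 mm across the body, 90 mm tall; origin at the centre of its underside, z up its axis. Its weight cannot be seen: the full one weighs 0.46 to 0.65 kg, the two part-used ones 0.13 to 0.32 kg each
- tin_3: one of three identical-looking closed sugar tins: upright teal cylinder with a brass slip lid (fixed on) and a cream paper band, 60 mm across the lid, 58 mm across the body, 90 mm tall; origin at the centre of its underside, z up its axis. Its weight cannot be seen: the full one weighs 0.46 to 0.65 kg, the two part-used ones 0.13 to 0.32 kg each
- rack: fixed wooden counter rack, 90 x 250 mm (100 x 260 mm at its dark plinth), with three round wells in a row; its top is 40 mm above the worktop; origin 10 mm above the worktop at the middle of its underside, y along the row of wells, x across it; the middle well is at the origin and the others 80 mm to either side along y
- rack_hole0 (a point): centre of the mouth of the rack's round well at the +y end (rack's own axes): 68 mm wide, 18 mm deep, floor 22 mm above the worktop, 4 mm chamfer at the mouth
- rack_hole1 (a point): centre of the mouth of the rack's round well at the middle (rack's own axes): 68 mm wide, 18 mm deep, floor 22 mm above the worktop, 4 mm chamfer at the mouth
- rack_hole2 (a point): centre of the mouth of the rack's round well at the -y end (rack's own axes): 68 mm wide, 18 mm deep, floor 22 mm above the worktop, 4 mm chamfer at the mouth
- cup_orange: small orange cup, 58x87x56 mm; loose, to be left alone; origin at the centre of its underside
- order_pad: purple notebook lying flat, 75x109x14 mm; loose, to be left alone; origin at the centre of its underside
- bench_scraper: steel bench scraper with a white grip, lying flat, 99x125x18 mm; loose, to be left alone; origin at the centre of its underside
- scissors: blue-handled scissors lying flat, 87x199x9 mm; loose, to be left alone; origin at the centre of its underside
- kitchen_timer: round white kitchen timer with a red knob, 72x72x35 mm; loose, to be left alone; origin at the centre of its underside
- sugar_shaker: slim glass sugar shaker with a grey cap, 44x44x90 mm (not one of the tins); loose, to be left alone; origin at the centre of its underside
- mini_pumpkin: red mini pumpkin, 53x52x51 mm; loose, to be left alone; origin at the centre of its underside
- candle: white battery candle, 38x39x49 mm; loose, to be left alone; origin at the centre of its underside

How it is judged:
By the outcome, as a careful person would: the job done as asked, in the order asked, and still so for the second after the job is handed in, while the arm keeps its last pose, push and grip.
It also fails if it takes over 70 s, if anything falls off the work surface, if the arm or the gripper's body presses on something with over 40 N, if the wrist force passes 120 N, or if a joint passes its speed limit or range.

ROBOT

A 6-joint arm with a two-finger parallel gripper is mounted at the origin on a cart in front of the work surface, level with it; the furniture and walls round the work are solid. World frame = base frame: x ahead of the robot, y to its left, z up, the work surface at z = 0. Lengths are in m, angles in rad, forces in N, time in s.
With the tool pointing down it reaches from about 0.3 to 0.825 m from the base axis. Payload 5.4 kg.
Tool frame: the origin (TCP) lies at the very end of the fingers, on their centre line; the grasp point (between the pads) lies 19 mm behind it; z points along the fingers, y is the line along which they close (so a half turn about z gives the same grasp; the last joint's range is limited). The gripper opens to 92 mm and grips with 3 to 60 N. Pads are 20 mm wide; open, the fingers measure 128 mm over their backs; the gripper's body (75 mm by 189 mm) begins 69 mm behind the grasp point.
Start: joints at [-0.21, 0.158, 1.597, -0, 1.386, -0.21], TCP at [0.575, -0, 0.187] pointing down, gripper open.
Joint ranges: [-2.91, 2.91], [-0.94, 2.29], [0.18, 2.7], [-1.29, 4.43], [0.17, 2.64], [-3, 3]. Speed limits (rad/s): [2.57, 2.57, 3.14, 3.14, 3.14, 3.14].

INTERFACE

Orientations are given as a rotation vector (axis times angle).
In Python, from workcell import bot gives the robot as it stands. Calls block until the motion is done:
- bot.goto(position, orientation): joint-space move of the TCP to a pose.
- bot.line_to(position, rot=None, max_speed=0.15): straight line of the TCP; rot=None keeps the orientation; max_speed is the mean speed in m/s.
- bot.set_joints(angles): joint-space move.
- bot.set_gripper(opening, newtons=None): opening from 0.0 (shut) to 1.0 (fully open); newtons is the grip in N (None keeps the last); returns when the fingers have stopped.
- bot.hold(seconds).
- bot.inverse_kinematics(position, orientation): joint angles nearest the present ones, or None.
- bot.read_camera(name): name is "scene" or "side" or "wrist"; returns a dict with "pixels" (400x640x3 uint8, blue, green, red), "fx", "fy", "cx", "cy" (pixels), "R" (3x3) and "t" (3): a world point X has camera coordinates R X + t. Camera axes: x right, y down, z forward; pixel columns grow to the right and rows downward; lengths in m; the calibration is good to about 2 mm. A picture is of the moment at which its call begins. There is no depth.
A pose or a line that the arm cannot do raises bot.MotionError and nothing moves.
- bot.job_done(): hands the job in; it is judged then, once.
Readings, each from a call of its own:
- bot.current_clock(): time.
- bot.current_joints(): joint angles.
- bot.current_joint_vel(): joint speeds.
- bot.current_effort(): joint torques, N m.
- bot.current_ee_pos(): TCP position.
- bot.current_tool_rot(): TCP orientation.
- bot.current_contact_force(): force on the tool from outside, world axes, zero at the start.
- bot.current_ft_torque(): the same for the moment, N m.
- bot.current_opening(): opening from 0.0 (shut) to 1.0 (fully open).
- bot.current_grip_force(): force on a finger pad.
Only numpy, scipy, OpenCV 4.12 (cv2) and the standard library are available. Lean on these libraries where they do the work, as an engineer would, in place of code of your own. Each camera call takes 0.05 s, during which the arm holds its last target. There are 200 camera calls.

## Working session

There is one attempt and no reset: what is moved stays moved. The work goes in short steps, each a Python script; the robot and the scene stay as the last script left them, time stands still between calls to the robot, and variables do not carry over. Pictures are saved under pics/ and viewed, at most 10 in all, crops included, and the job is handed in when it is done.

```bash
mkdir -p pics; python3 - <<'E'
from workcell import bot
import cv2,numpy as np
for n in("scene","side"):
    c=bot.read_camera(n); cv2.imwrite(f"pics/{n}0.png",c["pixels"]); print(n,c["fx"],c["fy"],c["cx"],c["cy"],np.round(c["R"],3).tolist(),np.round(c["t"],3).tolist())
print(bot.current_tool_rot(),bot.current_contact_force(),bot.current_clock())
E
```

```text
scene 430.56011416336656 430.56011416336656 318.5623080373591 200.39441927388637 [[0.464, -0.886, -0.006], [-0.696, -0.36, -0.621], [0.548, 0.292, -0.784]] [-0.34, 0.294, 1.083]
side 423.45605800371635 423.45605800371635 326.39566232565795 199.08800889896006 [[-0.922, -0.388, -0.007], [-0.169, 0.416, -0.893], [0.35, -0.822, -0.449]] [0.372, 0.181, 1.195]
[-2.22042098e+00 -2.22048799e+00  1.43607102e-03] [ 0.14184061 -1.04935964 -0.03361231] 0.1
```

View pics/scene0.png

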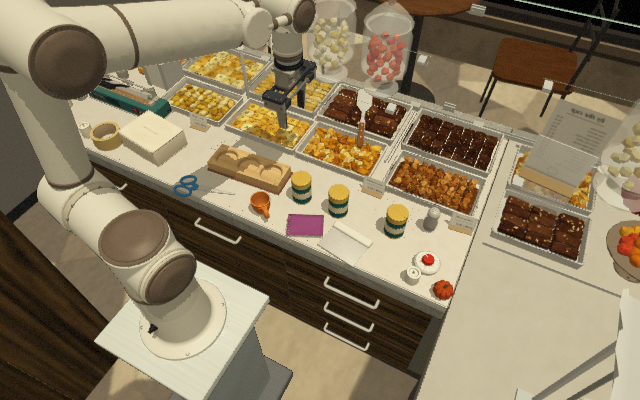

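View pics/side0.png

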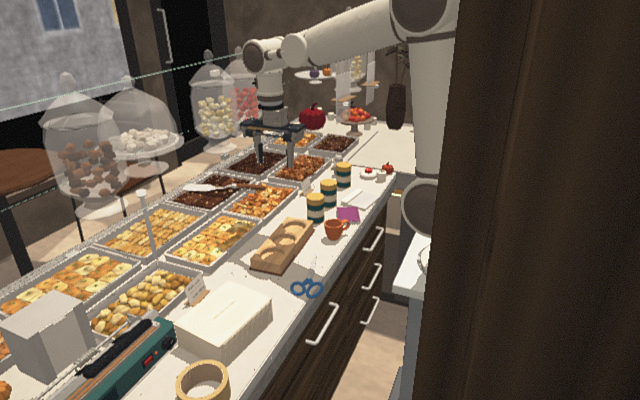

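The scene picture shows the rack at about (248,168) and the tins at about (301,186), (338,200) and (396,220). The shaker is close to the third tin, at (431,218). I'll enlarge both views to read exact pixels.

```bash
python3 - <<'E'
import cv2
a=cv2.imread("pics/scene0.png")[135:285,200:460]; cv2.imwrite("pics/c1.png",cv2.resize(a,None,fx=3,fy=3,interpolation=cv2.INTER_CUBIC))
a=cv2.imread("pics/side0.png")[150:290,240:400]; cv2.imwrite("pics/c2.png",cv2.resize(a,None,fx=4,fy=4,interpolation=cv2.INTER_CUBIC))
E
```

```text
(no output)
```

View pics/c1.png

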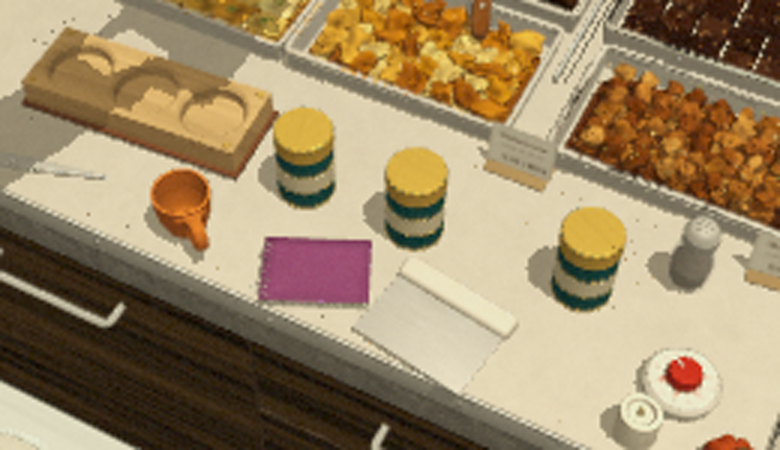

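View pics/c2.png

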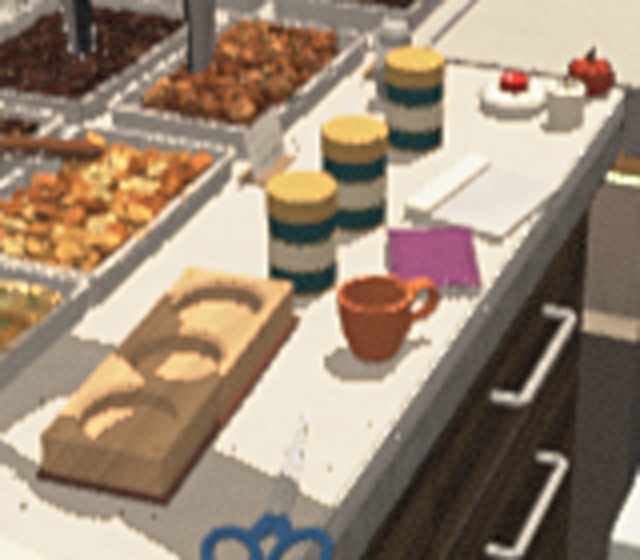

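The enlarged crops give lid-top centres of (304,129), (417,171), (593,232) in the scene crop and (302,191), (354,133), (414,64) in the side crop. I also read off the rack's top corners and well mouths.

```bash
cat > h.py <<'E'
from workcell import bot
import cv2,numpy as np
def ray(c,u,v):
    R=np.array(c["R"]);o=-R.T@np.array(c["t"]);return o,R.T@np.array([(u-c["cx"])/c["fx"],(v-c["cy"])/c["fy"],1])
def onz(c,u,v,z):
    o,d=ray(c,u,v);return (o+d*(z-o[2])/d[2])[:2]
def proj(c,X):
    p=np.array(c["R"])@np.array(X)+np.array(c["t"]);return c["fx"]*p[0]/p[2]+c["cx"],c["fy"]*p[1]/p[2]+c["cy"]
E
python3 - <<'E'
from h import *
A=bot.read_camera("scene");B=bot.read_camera("side")
fa=lambda p,z:onz(A,200+(p[0]+.5)/3-.5,135+(p[1]+.5)/3-.5,z)
fb=lambda p,z:onz(B,240+(p[0]+.5)/4-.5,150+(p[1]+.5)/4-.5,z)
r=lambda x:np.round(x*1000).tolist()
for n,p,q in[("A",(304,129),(302,191)),("B",(417,171),(354,133)),("C",(593,232),(414,64))]: print(n,r(fa(p,.09)),r(fb(q,.09)))
print("shaker",r(fa((703,227),.085)),r(fb((396,22),.085)))
print("corn sc",[r(fa(p,.04)) for p in[(68,30),(274,98),(239,161),(25,90)]])
print("corn sd",[r(fb(p,.04)) for p in[(190,268),(293,285),(165,460),(43,434)]])
print("wells",[r(fa(p,.04)) for p in[(85,66),(147,91),(214,111)]],[r(fb(p,.04)) for p in[(218,308),(170,362),(128,418)]])
print("cup",r(fa((181,192),.056)),"pad",[r(fa(p,.014)) for p in[(265,238),(371,242),(260,300),(368,303)]],"scr",[r(fa(p,.01)) for p in[(410,260),(517,325)]])
print("wrist",{k:np.round(v,3).tolist() for k,v in bot.read_camera("wrist").items() if k in("R","t")})
E
```

```text
A [477.0, -77.0] [469.0, -64.0]
B [480.0, -197.0] [474.0, -184.0]
C [489.0, -370.0] [481.0, -352.0]
shaker [544.0, -457.0] [543.0, -462.0]
corn sc [[522.0, 245.0], [538.0, -5.0], [448.0, -17.0], [428.0, 233.0]]
corn sd [[538.0, 5.0], [449.0, -1.0], [431.0, 245.0], [522.0, 250.0]]
wells [[486.0, 197.0], [486.0, 118.0], [494.0, 41.0]] [[488.0, 53.0], [486.0, 136.0], [478.0, 211.0]]
cup [377.0, 5.0] pad [[393.0, -77.0], [436.0, -171.0], [327.0, -109.0], [371.0, -201.0]] scr [[437.0, -213.0], [416.0, -335.0]]
wrist {'R': [[1.0, -0.0, -0.001], [0.0, -0.971, 0.239], [-0.001, -0.239, -0.971]], 't': [-0.575, -0.027, 0.389]}
```

Scene and side disagree by about 1 cm, so I'll refine with the wrist camera.

```bash
python3 - <<'E'
from h import *
import json
q=bot.current_tool_rot(); im=[]
for i,y in enumerate((-.32,-.10,.15)):
    bot.goto([.48,y,.30],q); bot.hold(.3); c=bot.read_camera("wrist"); im.append(c)
    json.dump({k:(np.array(v).tolist()) for k,v in c.items() if k!="pixels"},open(f"w{i}.json","w"))
    cv2.imwrite(f"pics/w{i}.png",c["pixels"])
print(bot.current_clock(),bot.current_contact_force())
cv2.imwrite("pics/wall.png",np.vstack([im[0]["pixels"],im[1]["pixels"]])[:, :][::1] if 0 else cv2.resize(np.vstack([im[0]["pixels"],im[1]["pixels"]]),(480,600)))
E
```

```text
4.4917 [ 0.08067047 -0.20478087  0.78212814]
```

View pics/w0.png

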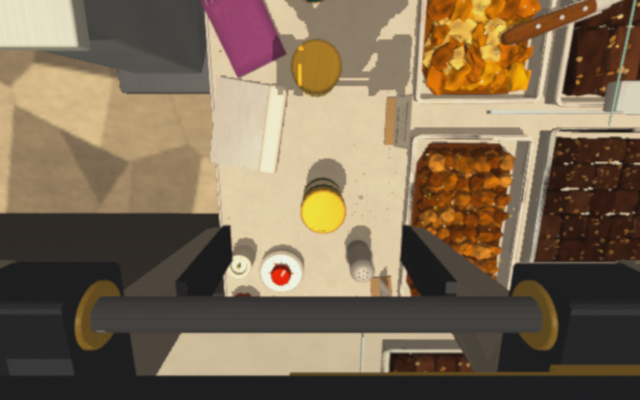

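View pics/w1.png

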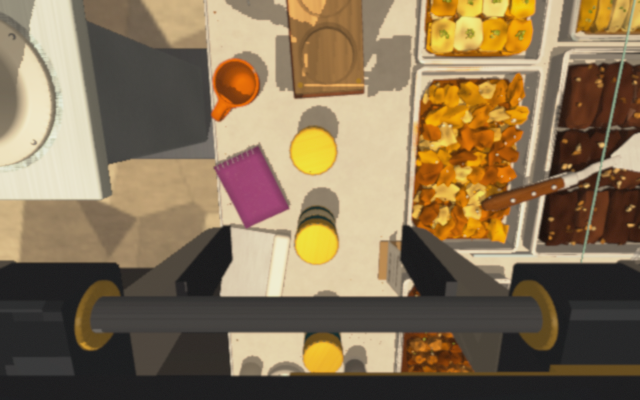

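View pics/w2.png

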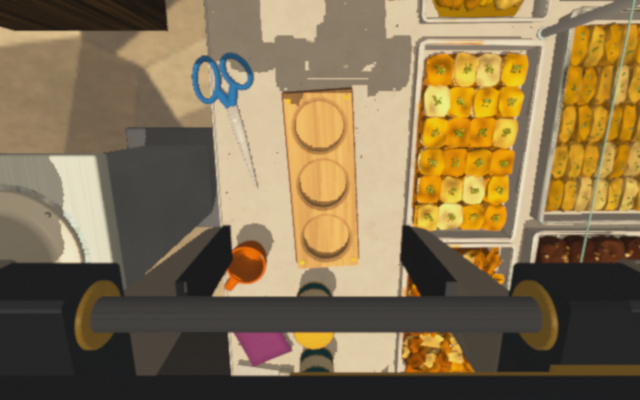

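The wrist views show the lids at C (323,211) in w0, and A (314,150) and B (317,242) in w1. In w2 the well mouths are at (319,125), (323,183) and (326,236).

```bash
python3 - <<'E'
from h import *
import json
W=[json.load(open(f"w{i}.json")) for i in range(3)]
hsvs=[cv2.cvtColor(cv2.imread(f"pics/w{i}.png"),cv2.COLOR_BGR2HSV) for i in range(3)]
def blob(i,u,v):  # centroid of yellow lid
    m=cv2.inRange(hsvs[i],(18,120,60),(34,255,255)); n,l,s,c=cv2.connectedComponentsWithStats(m); k=l[v,u]; return c[k],s[k]
for n,i,u,v in[("C",0,323,211),("B",0,316,67),("A",1,314,150),("B",1,317,242)]:
    c,s=blob(i,u,v); print(n,c.round(1),s,onz(W[i],u,v,.09).round(4),onz(W[i],*c,.09).round(4))
for p in[(319,125),(323,183),(326,236)]: print(onz(W[2],*p,.04).round(4))
print("w1 well2",onz(W[1],328,55,.04).round(4))
print("corners",[onz(W[2],*p,.04).round(4).tolist() for p in[(284,91),(352,89),(357,266),(297,267)]])
print("trays x",onz(W[1],410,150,.03),"card",onz(W[0],390,120,.03))
E
```

```text
C [322.7 209.7] [ 301  186   45   48 1711] [ 0.4893 -0.3706] [ 0.489  -0.3689]
B [315.9  66.5] [ 291   39   51   57 2222] [ 0.4803 -0.1988] [ 0.4801 -0.1982]
A [313.1 150.4] [ 290  126   47   50 1830] [ 0.4777 -0.0752] [ 0.4766 -0.0756]
B [316.2 241.4] [ 294  219   45   46 1639] [ 0.4813 -0.1942] [ 0.4803 -0.1933]
[0.4845 0.2032]
[0.4901 0.1239]
[0.4947 0.0454]
w1 well2 [0.4956 0.0406]
corners [[0.4386, 0.2468], [0.5276, 0.2491], [0.5411, -0.002], [0.4518, -0.0035]]
trays x [ 0.61108889 -0.08132053] card [ 0.58125196 -0.2586419 ]
```

```bash
cat >> h.py <<'E'
Q=np.array([-2.2204,-2.2204,0.]);G=.045;UP=.185
T={"A":(.4772,-.076),"B":(.4803,-.1945),"C":(.489,-.3695)}
W={0:(.4845,.203),2:(.4948,.044)}
def fz(n=6):
    v=[]
    for _ in range(n): bot.hold(.05); v.append(bot.current_contact_force()[2])
    return np.mean(v)
def pick(k):
    x,y=T[k]; bot.goto([x,y,UP],Q); bot.hold(.3); f0=fz()
    bot.line_to([x,y,G],max_speed=.12); bot.set_gripper(0,30)
    bot.line_to([x,y,UP],max_speed=.1); bot.hold(.4); f1=fz()
    print(k,"mass",(f0-f1)/9.81,"opening",bot.current_opening(),"grip",bot.current_grip_force(),"t",bot.current_clock(),flush=True)
    return abs(f0-f1)/9.81
def lower(x,y,ztip,slow):
    # straight down in 3 mm steps below `slow`; stop on contact, return TCP height
    bot.line_to([x,y,slow],max_speed=.12); bot.hold(.2); f=fz(4); z=slow
    while z>ztip-.003:
        z-=.003; bot.line_to([x,y,z],max_speed=.04)
        d=bot.current_contact_force()[2]-f
        if d>2.0: break
    print("stop z",bot.current_ee_pos().round(4),"df",d,"t",bot.current_clock(),flush=True); return z
def release(x,y):
    bot.set_gripper(1.0); z=bot.current_ee_pos()[2]; bot.line_to([x,y,UP+.02],max_speed=.15)
E
python3 - <<'E'
from h import *
m=pick("A"); x,y=T["A"]
c=bot.read_camera("scene"); cv2.imwrite("pics/s1.png",c["pixels"])
if m<.38:
    x,y=W[2]; bot.goto([x,y,UP],Q); z=lower(x,y,G+.022,G+.045)
    if z<G+.025: release(x,y); print("released")
E
```

```text
A mass 0.24985279072653033 opening 0.6220209069875255 grip 29.988749027252197 t 10.2667
stop z [0.4953 0.0439 0.0668] df 7.787356582496704 t 14.2167
released
```

A is light (0.25 kg) and seated at floor height. Next is B.

```bash
python3 - <<'E'
from h import *
m=pick("B")
if m<.38: x,y=W[0]; bot.goto([x,y,UP],Q); z=lower(x,y,G+.022,G+.045); ok=z<G+.025
else: x,y=T["B"]; z=lower(x,y,G,G+.02); ok=z<G+.004
if ok: release(x,y); print("released")
E
```

```text
B mass 0.24980825308677126 opening 0.6213234908163324 grip 29.997908771038055 t 21.6917
stop z [0.485  0.2032 0.0668] df 5.285213105236286 t 26.5083
released
```

```bash
python3 - <<'E'
from h import *
m=pick("C"); x,y=T["C"]
if m>.42: bot.line_to([x,y,.20+G],max_speed=.1); bot.hold(.5)
print(bot.current_ee_pos(),bot.current_grip_force(),bot.current_clock())
a=bot.read_camera("side")["pixels"][120:320,200:420]; b=bot.read_camera("scene")["pixels"][100:300,190:470]
cv2.imwrite("pics/end.png",cv2.resize(np.vstack([cv2.resize(a,(280,255)),b]),None,fx=1.3,fy=1.3,interpolation=cv2.INTER_CUBIC))
E
```

```text
C mass 0.45290652885235294 opening 0.6259111884729874 grip 29.99819666147232 t 35.0917
[ 0.48897719 -0.3694598   0.24486968] 29.99825119972229 36.3417
```

View pics/end.png

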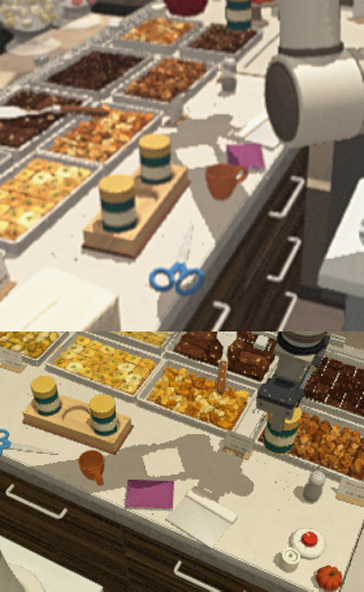

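The picture shows two tins upright in the end wells at about (45,400) and (103,415), and the heavy tin (0.45 kg) held upright in the gripper at about (283,430). Everything else is where it was.

```bash
python3 -c "
from workcell import bot
print(bot.job_done())"
```

```text
the job is handed in; nothing more can be done
None
```

The job is handed in: the two lighter tins (both about 0.25 kg) stand released in the rack's end wells, and the heaviest (about 0.45 kg) is held upright with its underside about 20 cm above the worktop.

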